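Bring the blue cup under the gauge needle

TASK

Set up the blue cup for measuring: with one fingertip, push the banding wheel round by its orange-sleeved arms so that the blue cup stands where the gauge needle will be, and push the red gauge pointer in over the wheel until it rests against its stop, so that at the end the needle hangs over the middle of the blue cup. Do not touch the cups or the wheel's disc, leave all three cups standing upright on the wheel, and leave everything else on the table in place.

Things in the scene. Friction and masses are not known exactly. Their poses are not given: they have to be found in the camera images.
- wheel_axis (a point): Centre of the top face of the banding wheel's round grey disc (180 mm across, 62 mm above the table, 12 mm thick), on its upright turning axis; this point is fixed to the foot and does not turn. The wheel turns freely in both directions without limit, with enough friction (about 0.12 N m, some 1 N at an arm's push point) to stop where it is left. The disc, the four arms and the cups on it turn together.
- wheel (a joint): Angle of the banding wheel in rad, grows counterclockwise seen from above, no limits and no springs; its start value is arbitrary.
- arm0 (a point): Push point in the middle of the orange sleeve of one of the four identical push arms of the banding wheel. The arms stand 90 degrees apart and turn with the wheel; outside the disc each is a level round bar running radially from 112 to 165 mm from the wheel's axis, its centreline 90 mm above the table, 12 to 14 mm thick, free underneath down to the table. This point lies 140 mm from the axis on the centreline.
- arm1 (a point): Push point in the middle of the orange sleeve of one of the four identical push arms of the banding wheel. The arms stand 90 degrees apart and turn with the wheel; outside the disc each is a level round bar running radially from 112 to 165 mm from the wheel's axis, its centreline 90 mm above the table, 12 to 14 mm thick, free underneath down to the table. This point lies 140 mm from the axis on the centreline.
- arm2 (a point): Push point in the middle of the orange sleeve of one of the four identical push arms of the banding wheel. The arms stand 90 degrees apart and turn with the wheel; outside the disc each is a level round bar running radially from 112 to 165 mm from the wheel's axis, its centreline 90 mm above the table, 12 to 14 mm thick, free underneath down to the table. This point lies 140 mm from the axis on the centreline.
- arm3 (a point): Push point in the middle of the orange sleeve of one of the four identical push arms of the banding wheel. The arms stand 90 degrees apart and turn with the wheel; outside the disc each is a level round bar running radially from 112 to 165 mm from the wheel's axis, its centreline 90 mm above the table, 12 to 14 mm thick, free underneath down to the table. This point lies 140 mm from the axis on the centreline.
- cup_blue: Open blue cup, round, about 50 mm across the rim, 45 mm tall, 80 to 150 g, standing loose on the disc about 60 mm from the wheel's axis; its rim is 107 mm above the table. Origin: centre of its underside, z up. This is the cup to bring under the needle.
- cup_white: Open white cup, round, about 50 mm across the rim, 45 mm tall, 80 to 150 g, standing loose on the disc about 60 mm from the wheel's axis; its rim is 107 mm above the table. Origin: centre of its underside, z up. A neighbour on the wheel, not to be touched.
- cup_clay: Open terracotta cup, round, about 50 mm across the rim, 45 mm tall, 80 to 150 g, standing loose on the disc about 60 mm from the wheel's axis; its rim is 107 mm above the table. Origin: centre of its underside, z up. A neighbour on the wheel, not to be touched.
- needle_home (a point): The fixed point, 60 mm from the wheel's axis on the side of the gauge stand and 118 mm above the table (11 mm above the cup rims), where the needle's tip comes when the pointer rests against its stop. It lies on the line from the wheel's axis to the gauge's pivot.
- needle (a point): Tip of the short steel needle that hangs from the outer end of the red pointer, 155 mm from the pivot; it swings with the pointer.
- gauge (a joint): Angle of the red pointer in rad: 0 = fully in, against its stop, pointing from the pivot straight at the wheel's axis; it grows as the pointer swings out, clockwise seen from above (towards the robot), up to 1.3. Light friction (about 0.05 N m) keeps it where it is left.
- pivot (a point): Point on the upright pivot axis of the red pointer, 148 mm above the table, on the white gauge stand (round foot 70 mm across, post 22 mm thick, top of the red hub 165 mm above the table), 215 mm from the wheel's axis. Fixed.
- pointer_push (a point): Middle of the red pointer's blade, 100 mm from the pivot, 148 mm above the table. The blade is a straight bar 8 mm thick and 24 mm high (136 to 160 mm above the table) running out radially from the pivot; it is pushed on its flat upright side.
- glaze_jar: Closed teal jar with white cap, 54 mm across, 75 mm tall, a bystander beyond the wheel. Origin: centre of its underside.
- jug: Pink mug-shaped jug, 76 mm across, 85 mm tall, a bystander to the right. Origin: centre of its underside.
- bowl: Cream bowl, 110 mm across, 50 mm tall, a bystander to the left. Origin: centre of its underside.
- brush: Wooden-handled brush, about 200 mm long, lying flat, a bystander to the right. Origin: on its underside.
- rib: Dark wooden throwing rib, 100 x 50 x 8 mm, lying flat, a bystander to the left. Origin: centre of its underside.
- disc: The wheel's grey disc (180 mm across), without the arms; not to be touched. Origin on the axis at table height; turns with the wheel.
Mind the look-alikes: they are no part of the job. Leave any green or yellow look-alike of the cup_blue alone.

How it is judged:
By the outcome, as a careful person would: the job done as asked, in the order asked, and still so for the second after the job is handed in, with the robot touching nothing.
It also fails if it takes over 72 s, if anything falls off the work surface, if the arm or the gripper's body presses on something with over 40 N, if the wrist force passes 120 N, or if a joint passes its speed limit or range.

ROBOT

A 6-joint arm with a two-finger parallel gripper is mounted at the origin on the work surface. World frame = base frame: x ahead of the robot, y to its left, z up, the work surface at z = 0. Lengths are in mm, angles in rad, forces in N, time in s.
With the tool pointing down it reaches from about 275 to 1000 mm from the base axis. Payload 8.4 kg.
Tool frame: the origin (TCP) lies on the centre line of the jaws, within the pads' length; the fingertips stand r.tip_reach ahead of it and the grasp point (between the pads) lies 3 mm ahead of it (r.tip_reach is the distance from the TCP to the fingertips, in mm); z points along the fingers, y is the direction in which the jaws open and shut (so a half turn about z gives the same grasp; the last joint's range is limited). The gripper opens to 85 mm and grips with 20 to 120 N. Pads are 22 mm wide; open, the fingers measure 114 mm over their backs; the gripper's body (76 mm by 85 mm) begins 54 mm behind the grasp point. The pads swing forward as they close: fully open they stand 13 mm farther back than shut.
Start: joints at [1.227, 0.353, 1.633, -0, 1.155, -0.002], TCP at [209.488, 588.849, 253.281] pointing down, gripper open.
Joint ranges: [-2.63, 2.63], [-0.92, 2.1], [0.06, 2.66], [-1.3, 4.44], [0, 2.69], [-3.02, 3.02]. Speed limits (rad/s): [2.22, 2.22, 2.79, 3.14, 3.14, 3.14].

INTERFACE

Orientations are given as [roll, pitch, yaw] about the fixed x, y, z axes, in that order (R = Rz(yaw) Ry(pitch) Rx(roll)).
In Python, from rig import sense, optics, r, nets gives the robot as it stands. The module is installed in compiled form; this text tells all that it offers.
- The arm moves only by the tool carry_out, never from a script. Its argument "increments" is a list that holds one entry, the list of rows, each a list of 6 numbers: the shift along the tool's x, y, z normalised to -1 to 1, where 1 is 40 cm, then the turn, a rotation vector about the tool's x, y, z normalised to -1 to 1, where 1 is 60 degrees. A call has 1 to 5 rows; each row is the pose to reach, as a shift and turn from the pose commanded when the call began, along the tool's axes at that moment; what a row does not reach only later rows make up. A row lasts 1/12 s, in which the tool goes at most 41.7 mm and 7.16 degrees, less where a joint would pass 70% of its speed; a pose out of reach is approached as far as the arm can. A call with a number of a shift or a turn outside -1 to 1 is refused whole. A call with a gripper value outside its range is refused whole. "hand" is the closure, from 0 (fully open) to 1 (shut), set as the call begins (left out, the last holds). The fingers move at their own pace and stop on an object; "squeeze" is the grip in N (left out, the last holds). Time passes only in rows, so rows that repeat a pose let the fingers close. It gives the time, the measured TCP pose, the force and the opening at its end, in the units of the state.
- sense(): the state, without advancing time (a new reading comes with each control period).
- optics.grab_frame(name): name is "side" or "top"; returns a dict with "img" (384x512x3 uint8, red, green, blue), "range_z" (384x512 float32, mm along the optical axis (not along the pixel's ray), 0 where there is no reading), "fov_y" (degrees; the focal length in pixels is half the picture's height over the tangent of half this angle, whatever the lens; pixels are square), "cx", "cy" (the principal point, pixels), "R" (3x3) and "t" (3): a world point X has camera coordinates R X + t. Camera axes: x right, y down, z forward; pixel columns grow to the right and rows downward; lengths in mm; the calibration is good to about 2 mm. A picture is of the moment at which its call begins.
- r.sign_off(): hands the job in, once; it reports no verdict.
Trained networks look in the newest picture that a camera, given by its name, has taken for a name from the list of things; names that differ only in an ending like _2 or _b are one class to them, and where a whole thing is asked for, a point or a joint stands for the part that bears it (a point fixed in the world has none). Each returns a list of dicts, best first, with "confidence" (0 to 1); they miss things now and then, are a little off and sometimes report something else, mostly with a low value. They report only what shows in the picture. A call takes as long as a camera call. They do not tell look-alikes from the thing itself.
- nets.trace(target, camera): "mask" (384x512 bool, what is visible of it).
- nets.tip_of(target, camera): "point" ([x, y, z] in mm, in world coordinates, good to about 4 mm: a listed point, or the origin of a listed thing).
The state is a dict: "clock": time; "qpos": joint angles; "qvel": joint speeds; "joint_efforts": joint torques, N m; "eef_pos": TCP position; "tcp_rot": TCP orientation; "contact_force": force on the tool from outside, world axes, zero at the start; "wrist_torque": the same for the moment, N m; "opening": opening from 0.0 (shut) to 1.0 (fully open).
Only numpy, scipy, OpenCV 4.12 (cv2) and the standard library are available. Lean on these libraries where they do the work, as an engineer would, in place of code of your own. Each camera call takes 0.05 s, during which the arm holds its last target.

## Working session

There is one attempt and no reset: what is moved stays moved. The work goes in short steps, Python scripts to look and compute and a tool call to move; the robot and the scene stay as the last step left them, time stands still between calls to the robot, and variables do not carry over. Pictures are saved under pics/ and viewed, and the job is handed in when it is done.

Besides the shell and the picture viewer there is one more tool, called as a command line: name --argument value ..., lists and objects as JSON in quotes. carry_out: Moves the arm, as the interface text tells. Its arguments: {"type":"object","properties":{"increments":{"type":"array","items":{"type":"array","items":{"type":"array","items":{"type":"number","minimum":-1,"maximum":1}}}},"hand":{"type":"number"},"squeeze":{"type":"number"}},"required":["increments"]}

```bash
mkdir -p pics; ls
python3 - <<'E'
from rig import sense, optics, r, nets
import cv2,numpy as np
print(sense(), r.tip_reach)
for n in ("side","top"):
    f=optics.grab_frame(n); cv2.imwrite(f"pics/{n}0.png",f["img"][:,:,::-1]); print(n,f["fov_y"],f["cx"],f["cy"],f["R"],f["t"])
    for t in ("wheel_axis","arm0","cup_blue","cup_white","cup_clay","needle","needle_home","pivot","pointer_push","glaze_jar","jug","bowl"):
        print(t,[(np.round(d["point"]).tolist(),round(d["confidence"],2)) for d in nets.tip_of(t,n)])
E
```

```text
pics
{'clock': 0.0, 'qpos': array([ 1.22652911e+00,  3.53676112e-01,  1.63411730e+00, -1.69433457e-05,
        1.15520308e+00, -2.42407868e-03]), 'qvel': array([ 0.00128005,  0.00135747, -0.0005719 , -0.00105119, -0.00198536,
       -0.00046639]), 'joint_efforts': array([ 5.05125299e-04, -6.05272794e+01, -3.42066193e+01, -3.86557474e-05,
        9.43991763e-03,  1.59151489e-05]), 'eef_pos': array([209.38609027, 588.41738869, 252.55139798]), 'tcp_rot': array([-3.14018878e+00,  1.20883992e-05,  2.79975638e+00]), 'contact_force': array([0.28941321, 0.47572896, 0.15695609]), 'wrist_torque': array([-0.00987978, -0.04761268, -0.01289767]), 'opening': 1.0001390583023548} 22.0
side 53.04702300895354 257.01895423353733 187.6847801237904 [[ 0.67818964 -0.73488168 -0.00277934]
 [-0.37728878 -0.34493254 -0.85946188]
 [ 0.63064411  0.58392676 -0.51119228]] [-425.22029418  308.03119916  962.09522805]
wheel_axis [([581.0, -28.0, 64.0], 0.69), ([494.0, 102.0, 149.0], 0.63)]
arm0 [([709.0, -103.0, 94.0], 0.67), ([460.0, 36.0, 92.0], 0.63), ([649.0, 94.0, 91.0], 0.58), ([515.0, -152.0, 89.0], 0.57)]
c
[... 1010 characters left out ...]
8.0], 0.72), ([464.0, 40.0, 88.0], 0.56)]
cup_blue [([597.0, -91.0, 62.0], 0.61), ([684.0, -225.0, 0.0], 0.57), ([479.0, -239.0, -2.0], 0.5), ([410.0, 484.0, 5.0], 0.22)]
cup_white [([634.0, 10.0, 64.0], 0.74), ([587.0, -27.0, 3.0], 0.59), ([596.0, -87.0, 62.0], 0.15)]
cup_clay [([529.0, -9.0, 58.0], 0.59)]
needle []
needle_home [([575.0, 33.0, 116.0], 0.76), ([458.0, 42.0, 90.0], 0.73), ([457.0, 68.0, 116.0], 0.41)]
pivot [([557.0, 183.0, 147.0], 0.61), ([587.0, -28.0, 0.0], 0.57)]
pointer_push [([492.0, 109.0, 152.0], 0.46)]
glaze_jar [([732.0, 132.0, -1.0], 0.61)]
jug [([620.0, -444.0, 1.0], 0.64)]
bowl [([620.0, 450.0, 1.0], 0.74), ([650.0, 90.0, 92.0], 0.5), ([528.0, -8.0, 58.0], 0.46)]
```

Run:
```python
import cv2
a=cv2.imread("pics/top0.png")
cv2.imwrite("pics/top0c.png",cv2.resize(a[60:300,130:390],None,fx=3,fy=3,interpolation=cv2.INTER_CUBIC)[:600,:780])
```

```text
(no output)
```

View pics/top0.png

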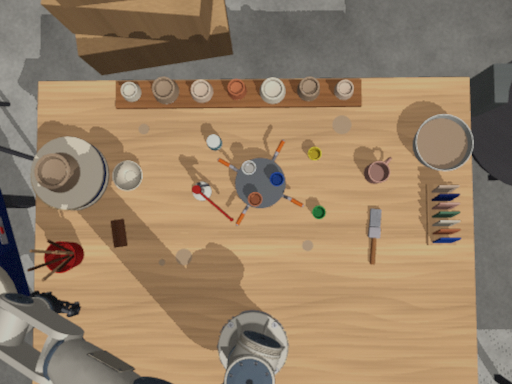

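View pics/side0.png

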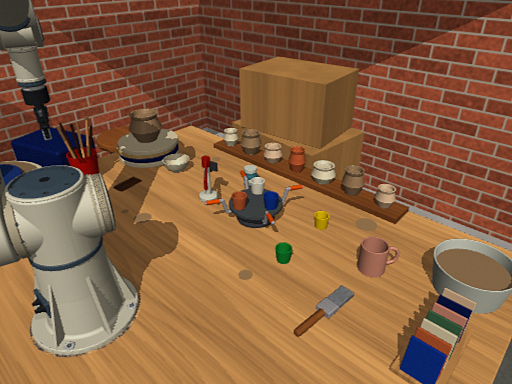

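View pics/top0c.png

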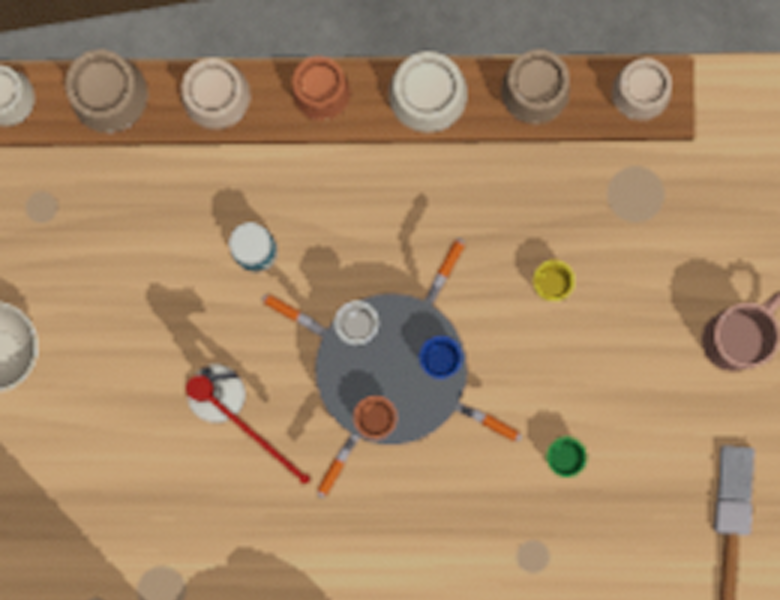

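Candidates for the blue cup in the top image: blue (277,179) on the disc, green (319,212) and yellow (314,153) on the table. The blue one on the disc matches the description, and the crop confirms it. Next I'll measure precisely.

```bash
cat > h.py <<'E'
from rig import sense, optics, r, nets
import cv2,numpy as np
from scipy.optimize import least_squares, fsolve
def grab(n,save=None):
    f=optics.grab_frame(n); f["f"]=192/np.tan(np.radians(f["fov_y"]/2))
    if save: cv2.imwrite(f"pics/{save}.png",f["img"][:,:,::-1])
    return f
def proj(f,P):
    c=np.atleast_2d(P)@f["R"].T+f["t"]; return c[:,:2]/c[:,2:]*f["f"]+[f["cx"],f["cy"]]
def ray(f,px,z):
    d=f["R"].T@np.array([(px[0]-f["cx"])/f["f"],(px[1]-f["cy"])/f["f"],1]); o=-f["R"].T@f["t"]
    return o+d*(z-o[2])/d[2]
def hsv(f): return cv2.cvtColor(f["img"],cv2.COLOR_RGB2HSV)
def comps(m,mina=6):
    n,l,s,c=cv2.connectedComponentsWithStats(m.astype(np.uint8),connectivity=8)
    return [(s[i,4],c[i],l==i) for i in range(1,n) if s[i,4]>=mina]
def hullc(f,P):
    h=cv2.convexHull(proj(f,P).astype(np.float32)); M=cv2.moments(h); return np.array([M['m10'],M['m01']])/M['m00']
T=np.linspace(0,2*np.pi,48)
def ring(x,y,z,rad): return np.c_[x+rad*np.cos(T),y+rad*np.sin(T),0*T+z]
def cyl(f,c,parts):  # invert silhouette centroid
    g=lambda q: hullc(f,np.vstack([ring(q[0],q[1],z,ra) for z,ra in parts]))-c
    return fsolve(g,ray(f,c,parts[0][0])[:2])
def scan(f,verbose=True):
    H=hsv(f).astype(int); h,s,v=H[...,0],H[...,1],H[...,2]
    out={}
    near=np.zeros(h.shape,bool); c=proj(f,[[584,-29,80]])[0]; yy,xx=np.mgrid[:384,:512]; near=(np.hypot(xx-c[0],yy-c[1])<(75 if f["f"]>450 else 100))
    blue=(h>105)&(h<130)&(s>150)&(v>60)&near
    out["bluec"]=[(a,c,cyl(f,c,[(107,25),(62,20)])) for a,c,_ in comps(blue,20)]
    orange=(h>=5)&(h<=14)&(s>200)&(v>140)&near
    out["orange"]=[(a,c,ray(f,c,90)[:2]) for a,c,_ in comps(orange)]
    red=((h<=3)|(h>=176))&(s>190)&(v>70)&near
    out["red"]=[(a,c,m) for a,c,m in comps(red,10)]
    return out
E
python3 - <<'E'
from h import *
for n in ("top","side"):
    f=grab(n); o=scan(f); print(n,"cam",-f["R"].T@f["t"])
    for k in o:
        for x in o[k]: print(k,x[0],np.round(x[1],1),np.round(x[2],1) if k!="red" else "")
    H=hsv(f)
    for P in ([591,-90,100],[463,40,92],[492,106,160],[557,181,165]):
        p=proj(f,[P])[0].round().astype(int); print(P,p,H[p[1],p[0]],f["range_z"][p[1],p[0]])
E
```

```text
top cam [ 485.10274337  -50.4031649  1823.29389656]
bluec 143 [276.3 178.5] [595.8 -87. ]
orange 26 [279.7 146. ] [ 710.5 -100.3]
orange 25 [223.5 162.2] [655.2  96.4]
orange 28 [296.3 202.2] [ 514.2 -156.1]
orange 27 [239.7 218.4] [459.2  40.2]
red 91 [206.1 197.6] 
[591, -90, 100] [277 180] [111 197 115] 1747.5153
[463, 40, 92] [240 217] [ 11 204 184] 1725.1418
[492, 106, 160] [219 209] [  1 203 158] 1659.1807
[557, 181, 165] [196 190] [  2 200 159] 1659.1443
side cam [-202.14297337 -768.02977156  755.37489658]
bluec 226 [270.4 199.9] [594.5 -88.8]
orange 20 [242.4 172.8] [660.1 102.4]
orange 39 [295.7 186.7] [ 712.2 -100.5]
orange 42 [212.6 201.3] [460.6  39.2]
orange 33 [269.8 217.2] [ 517.6 -153.4]
red 124 [205.3 168. ] 
[591, -90, 100] [270 197] [112 230 123] 1255.8531
[463, 40, 92] [213 200] [ 10 255 211] 1226.321
[492, 106, 160] [205 172] [  0 255 143] 1255.9403
[557, 181, 165] [205 157] [  1 253 133] 1340.0123
```

Run:
```python
from h import *
for n in ("top","side"):
    f=grab(n)
    # axis from arms
    o=scan(f); A=np.array([x[2] for x in o["orange"]])
    def res(q): 
        return np.concatenate([A[i]-(q[:2]+q[3]*np.array([np.cos(q[2]+k*np.pi/2),np.sin(q[2]+k*np.pi/2)])) for i,k in enumerate(K)])
    ang=np.arctan2(A[:,1]+30,A[:,0]-585); K=np.round((ang-ang[0])/(np.pi/2)); s=least_squares(res,[585,-30,ang[0],140],loss="soft_l1"); print(n,"axis",s.x.round(2),np.degrees(s.x[2]),"res",s.fun.round(1))
    red=o["red"][0][2]; ys,xs=np.nonzero(red)
    # depth cloud of red
    z=f["range_z"][ys,xs]; C=np.c_[(xs-f["cx"])/f["f"]*z,(ys-f["cy"])/f["f"]*z,z]; W=(C-f["t"])@f["R"]
    t=W[(W[:,2]>161)&(W[:,2]<170)]; print("hub top pts",len(t),t.mean(0) if len(t) else "",)
    b=W[(W[:,2]>150)]; b=b[np.hypot(b[:,0]-557,b[:,1]-181)>30]; l=cv2.fitLine(b[:,:2].astype(np.float32),cv2.DIST_HUBER,0,.01,.01).ravel(); print("blade",l, np.degrees(np.arctan2(l[1],l[0])), len(b))
    far=np.hypot(b[:,0]-557,b[:,1]-181).max(); print(far)
    big=cv2.resize(f["img"][120:250,170:330] if n=="top" else f["img"][130:240,180:330],None,fx=5,fy=5,interpolation=cv2.INTER_NEAREST); cv2.imwrite(f"pics/{n}_big.png",big[:600,:800,::-1])
```

```text
top axis [ 5.8479e+02 -2.9890e+01 -5.1000e-01  1.4477e+02] -29.22416830265684 res [-0.  -0.1  0.1  0.1  0.1  0.2 -0.1 -0.1]
hub top pts 50 [532.50237659 151.53217553 164.73092938]
blade [  0.6474097   0.7621422 494.13165   107.793465 ] 49.653408 37
154.34985958019251
side axis [587.53 -28.29   1.06 144.86] 60.656032305295874 res [ 1.6  4.4 -1.6 -1.2 -0.8 -3.7  0.8  1.1]
hub top pts 28 [537.58992234 156.02229431 163.43724818]
blade [  0.6235793   0.7817601 447.03787    46.80567  ] 51.42201 47
1215.300605338979
```

View pics/top_big.png

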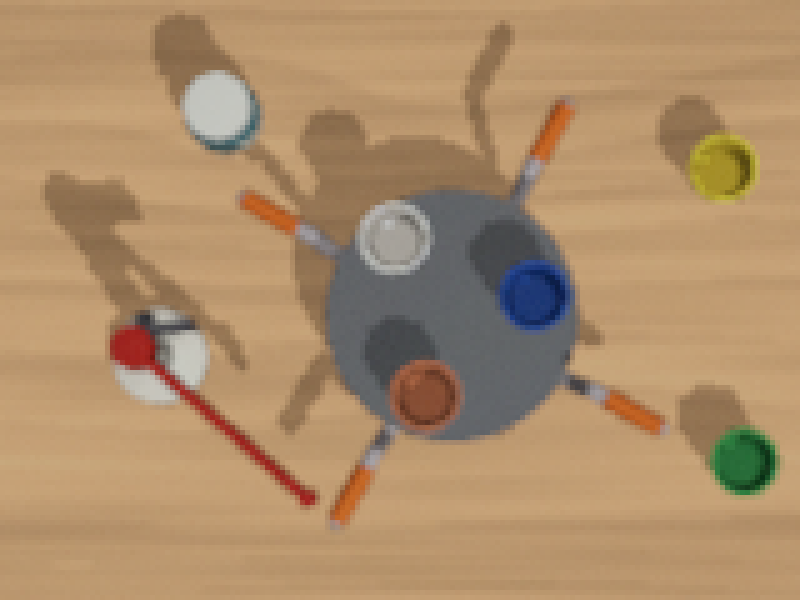

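View pics/side_big.png

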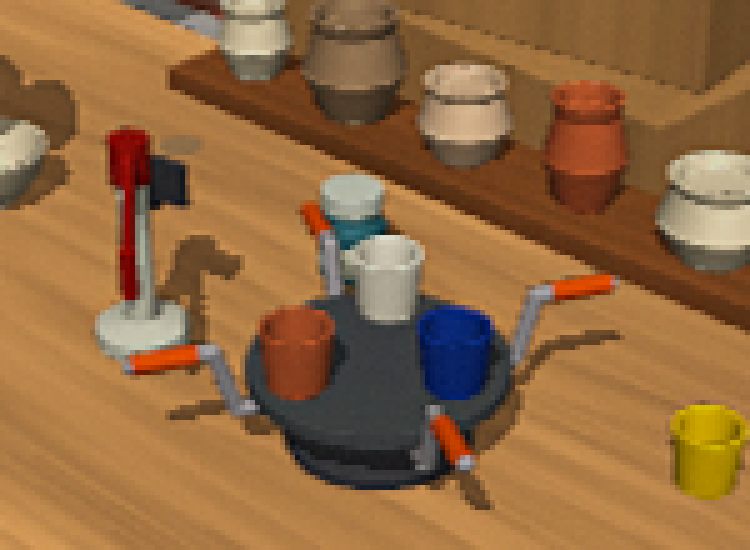

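Run:
```python
from h import *
f=grab("top"); o=scan(f)
red=o["red"][0][2].astype(np.uint8)
op=cv2.morphologyEx(red,cv2.MORPH_OPEN,np.ones((4,4),np.uint8)); a,c,_=comps(op,5)[0]
print("hub px",a,c); P=cyl(f,c,[(165,16),(136,16)]);print(P, ray(f,c,165))
ax=np.array([584.8,-29.9]); d=P-ax; print(np.hypot(*d),np.degrees(np.arctan2(d[1],d[0]))); home=ax+60*d/np.hypot(*d); print("home",home)
b=np.array([595.8,-87.])-ax; print("blue",np.degrees(np.arctan2(b[1],b[0])),np.hypot(*b))
for n in ("top","side"):
  for t in("cup_blue","cup_white","cup_clay"):
    ms=[m for m in nets.trace(t,n)]
    for m in ms[:4]:
        ys,xs=np.nonzero(m["mask"]); cc=np.array([xs.mean(),ys.mean()])
        F=f if n=="top" else grab("side")
        q=cyl(F,cc,[(107,25),(62,20)]); print(n,t,round(m["confidence"],2),len(xs),cc.round(1),q.round(1))
```

```text
hub px 49 [197.42857143 190.12244898]
[555.46958235 178.89748438] [554.90852991 177.0954236  165.        ]
210.84748725623027 97.99619092406556
home [576.453564    29.51663913]
blue -79.09586558709927 58.14989251924719
top cup_blue 0.67 135 [277.1 178.9] [594.6 -89.8]
top cup_blue 0.6 136 [319.  211.2] [ 482.6 -232.5]
top cup_blue 0.55 142 [314.6 152.4] [ 685.3 -220. ]
top cup_white 0.53 170 [248.9 167. ] [636.2   7.2]
top cup_clay 0.51 124 [254.8 198.3] [528.1 -12.6]
side cup_blue 0.72 199 [257.5 184.3] [640.3   9.5]
side cup_blue 0.71 311 [283.7 252.1] [ 423.5 -284. ]
side cup_blue 0.56 217 [270.6 200. ] [594.6 -90. ]
side cup_blue 0.41 420 [208.2 180.9] [541.1 153.2]
side cup_white 0.78 203 [257.4 184.6] [638.3   8.3]
side cup_clay 0.49 245 [239.3 199.7] [527.9 -14.1]
```

```bash
cat >> h.py <<'E'
def rpy2R(a):
    from scipy.spatial.transform import Rotation as Ro
    return Ro.from_euler('xyz',a).as_matrix()
def plan(wps,n_per=5,pose=None):
    """wps: list of (x,y,z,yawdeg) rows; grouped in calls of n_per; printed in tool axes of each call start"""
    from scipy.spatial.transform import Rotation as Ro
    if pose is None:
        s=sense(); p=s["eef_pos"]; R=rpy2R(s["tcp_rot"])
    else: p,R=pose
    for i in range(0,len(wps),n_per):
        rows=[]
        for w in wps[i:i+n_per]:
            Rt=rpy2R([np.pi,0,np.radians(w[3])])
            d=R.T@(np.array(w[:3])-p)/400; v=Ro.from_matrix(R.T@Rt).as_rotvec()/np.radians(60)
            rows.append([float(x) for x in np.round(np.r_[d,v],3)+0])
        print(rows)
        p=np.array(w[:3]); R=Rt
def line(a,b,n): return [tuple(np.array(a)+(np.array(b)-np.array(a))*k/n) for k in range(1,n+1)]
E
python3 - <<'E'
from h import *
a=(209.5,588.8,253.3,160.4); b=(491.8,-137.2,253.3,-29.2)
plan(line(a,b,30),pose=(np.array(a[:3]),rpy2R([np.pi,0,np.radians(a[3])])))
E
```

```text
[[-0.042, -0.049, 0.0, 0.0, 0.0, 0.105], [-0.085, -0.098, 0.0, 0.0, 0.0, 0.211], [-0.127, -0.147, 0.0, 0.0, 0.0, 0.316], [-0.17, -0.196, 0.0, 0.0, 0.0, 0.421], [-0.212, -0.246, 0.0, 0.0, 0.0, 0.527]]
[[-0.062, -0.02, 0.0, 0.0, 0.0, 0.105], [-0.124, -0.039, 0.0, 0.0, 0.0, 0.211], [-0.186, -0.059, 0.0, 0.0, 0.0, 0.316], [-0.248, -0.078, 0.0, 0.0, 0.0, 0.421], [-0.309, -0.098, 0.0, 0.0, 0.0, 0.527]]
[[-0.063, 0.016, 0.0, 0.0, 0.0, 0.105], [-0.126, 0.032, 0.0, 0.0, 0.0, 0.211], [-0.189, 0.047, 0.0, 0.0, 0.0, 0.316], [-0.252, 0.063, 0.0, 0.0, 0.0, 0.421], [-0.315, 0.079, 0.0, 0.0, 0.0, 0.527]]
[[-0.045, 0.046, 0.0, 0.0, 0.0, 0.105], [-0.091, 0.093, 0.0, 0.0, 0.0, 0.211], [-0.136, 0.139, 0.0, 0.0, 0.0, 0.316], [-0.182, 0.186, 0.0, 0.0, 0.0, 0.421], [-0.227, 0.232, 0.0, 0.0, 0.0, 0.527]]
[[-0.014, 0.063, 0.0, 0.0, 0.0, 0.105], [-0.029, 0.127, 0.0, 0.0, 0.0, 0.211], [-0.043, 0.19, 0.0, 0.0, 0.0, 0.316], [-0.057, 0.253, 0.0, 0.0, 0.0, 0.421], [-0.072, 0.317, 0.0, 0.0, 0.0, 0.527]]
[[0.021, 0.061, 0.0, 0.0, 0.0, 0.105], [0.042, 0.123, 0.0, 0.0, 0.0, 0.211], [0.063, 0.184, 0.0, 0.0, 0.0, 0.316], [0.084, 0.246, 0.0, 0.0, 0.0, 0.421], [0.105, 0.307, 0.0, 0.0, 0.0, 0.527]]
```

carry_out --increments '[[[-0.042,-0.049,0,0,0,0.105],[-0.085,-0.098,0,0,0,0.211],[-0.127,-0.147,0,0,0,0.316],[-0.17,-0.196,0,0,0,0.421],[-0.212,-0.246,0,0,0,0.527]]]' --hand 1 --squeeze 20

```text
clock: 2.57
eef_pos: [256.7, 466.6, 253.3]
tcp_rot: [3.141, 0.0, 2.243]
contact_force: [0.6, -0.4, -0.1]
opening: 0.301
```

carry_out --increments '[[[-0.062,-0.02,0,0,0,0.105],[-0.124,-0.039,0,0,0,0.211],[-0.186,-0.059,0,0,0,0.316],[-0.248,-0.078,0,0,0,0.421],[-0.309,-0.098,0,0,0,0.527]]]'

```text
clock: 2.98
eef_pos: [303.6, 345.7, 253.4]
tcp_rot: [3.141, -0.0, 1.691]
contact_force: [0.2, 0.2, 0.1]
opening: 0.001
```

carry_out --increments '[[[-0.063,0.016,0,0,0,0.105],[-0.126,0.032,0,0,0,0.211],[-0.189,0.047,0,0,0,0.316],[-0.252,0.063,0,0,0,0.421],[-0.315,0.079,0,0,0,0.527]]]'

```text
clock: 3.4
eef_pos: [350.7, 224.6, 253.5]
tcp_rot: [3.141, -0.0, 1.139]
contact_force: [0.1, 0.1, 0.1]
opening: -0.001
```

carry_out --increments '[[[-0.045,0.046,0,0,0,0.105],[-0.091,0.093,0,0,0,0.211],[-0.136,0.139,0,0,0,0.316],[-0.182,0.186,0,0,0,0.421],[-0.227,0.232,0,0,0,0.527]]]'

```text
clock: 3.82
eef_pos: [397.6, 103.4, 253.5]
tcp_rot: [3.141, -0.001, 0.587]
contact_force: [0.1, -0.3, -0.4]
opening: -0.0
```

carry_out --increments '[[[-0.014,0.063,0,0,0,0.105],[-0.029,0.127,0,0,0,0.211],[-0.043,0.19,0,0,0,0.316],[-0.057,0.253,0,0,0,0.421],[-0.072,0.317,0,0,0,0.527]]]'

```text
clock: 4.23
eef_pos: [444.5, -17.9, 253.5]
tcp_rot: [-3.142, -0.001, 0.035]
contact_force: [0.5, 0.7, 0.2]
opening: 0.0
```

carry_out --increments '[[[0.021,0.061,0,0,0,0.105],[0.042,0.123,0,0,0,0.211],[0.063,0.184,0,0,0,0.316],[0.084,0.246,0,0,0,0.421],[0.105,0.307,0,0,0,0.527]]]'

```text
clock: 4.65
eef_pos: [491.5, -139.0, 253.4]
tcp_rot: [-3.141, -0.0, -0.517]
contact_force: [0.2, 0.2, -0.3]
opening: -0.001
```

carry_out --increments '[[[0,0,0.08,0,0,0],[0,0,0.17,0,0,0],[0,0,0.26,0,0,0],[0,0,0.34,0,0,0],[0,0,0.388,0,0,0]]]'

```text
clock: 5.07
eef_pos: [489.5, -137.3, 95.1]
tcp_rot: [3.141, 0.003, -0.512]
contact_force: [-0.9, 0.4, -0.3]
opening: -0.005
```

Run:
```python
from h import *
print(sense()["eef_pos"],sense()["contact_force"])
f=grab("side","side1"); cv2.imwrite("pics/side1c.png",cv2.resize(f["img"][110:260,170:350,::-1],None,fx=4,fy=4))
```

```text
[ 489.51960579 -137.269975     95.12951747] [-0.90176219  0.43723468 -0.27992498]
```

View pics/side1c.png

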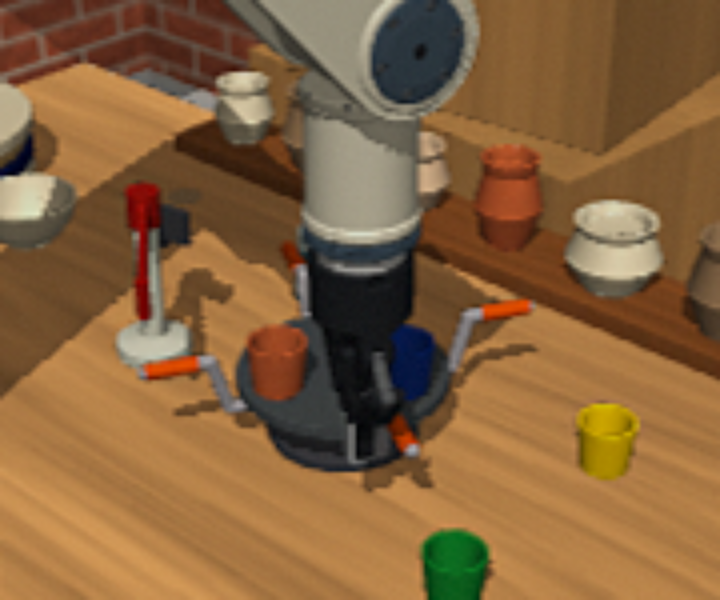

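```bash
cat >> h.py <<'E'
AX=np.array([584.8,-29.9])
def arc(phi,d=17.5,rad=142,z=98):
    a=np.radians(phi); u=np.array([np.cos(a),np.sin(a)]); t=np.array([-u[1],u[0]])
    return tuple(AX+rad*u-d*t)+(z,phi+90)
def fing():  # where the finger is in wheel terms
    s=sense(); q=s["eef_pos"][:2]-AX; yaw=np.degrees(s["tcp_rot"][2]); phi=yaw-90; a=np.radians(phi); u=np.array([np.cos(a),np.sin(a)]); t=np.array([-u[1],u[0]])
    print("phi",phi,"rad",q@u,"d",-q@t,"z",s["eef_pos"][2],"F",s["contact_force"]@np.r_[t,0],"t",s["clock"],"q6",s["qpos"][5])
E
python3 - <<'E'
from h import *
fing()
plan([arc(-119.2,d) for d in (27,24.5,22,19.5,17.5)])
plan([arc(-119.2+2.4*k) for k in range(1,11)],pose=(np.array(arc(-119.2)[:3]),rpy2R([np.pi,0,np.radians(-29.2)])))
E
```

```text
phi -119.31219737043365 rad 140.53207420654792 d 31.888734293290177 z 92.94769253940585 F -1.9724434208000436 t 5.1167 q6 1.8061645195926725
[[0.013, 0.004, -0.013, 0.001, 0.006, -0.002], [0.019, 0.004, -0.013, 0.001, 0.006, -0.002], [0.025, 0.004, -0.013, 0.001, 0.006, -0.002], [0.032, 0.004, -0.013, 0.001, 0.006, -0.002], [0.037, 0.004, -0.013, 0.001, 0.006, -0.002]]
[[0.015, 0.002, 0.0, 0.0, 0.0, -0.04], [0.03, 0.002, 0.0, 0.0, 0.0, -0.08], [0.045, 0.003, 0.0, 0.0, 0.0, -0.12], [0.06, 0.002, 0.0, 0.0, 0.0, -0.16], [0.075, 0.001, 0.0, 0.0, 0.0, -0.2]]
[[0.015, 0.002, 0.0, 0.0, 0.0, -0.04], [0.03, 0.002, 0.0, 0.0, 0.0, -0.08], [0.045, 0.003, 0.0, 0.0, 0.0, -0.12], [0.06, 0.002, 0.0, 0.0, 0.0, -0.16], [0.075, 0.001, 0.0, 0.0, 0.0, -0.2]]
```

carry_out --increments '[[[0.006,0.002,0,0,0,0],[0.013,0.002,0,0,0,0],[0.019,0.002,0,0,0,0],[0.026,0.002,0,0,0,0],[0.032,0.002,0,0,0,0]]]'

```text
clock: 5.53
eef_pos: [503.0, -144.9, 99.5]
tcp_rot: [-3.141, -0.002, -0.511]
contact_force: [-0.9, 0.2, 1.5]
opening: -0.001
```

carry_out --increments '[[[0.015,0.002,0,0,0,-0.04],[0.03,0.002,0,0,0,-0.08],[0.045,0.003,0,0,0,-0.12],[0.06,0.002,0,0,0,-0.16],[0.075,0.001,0,0,0,-0.2]]]'

```text
clock: 5.95
eef_pos: [528.4, -159.9, 98.9]
tcp_rot: [3.142, -0.001, -0.3]
contact_force: [-0.9, 0.7, 1.3]
opening: -0.0
```

Run:
```python
from h import *
fing(); f=grab("top","top2");o=scan(f)
for k in ("bluec","orange"):
    for x in o[k]: print(k,x[0],x[2].round(1),np.degrees(np.arctan2(*(x[2]-AX)[::-1])).round(1))
fing()
```

```text
phi -107.18482127979969 rad 140.83719536436402 d 15.484257031537055 z 98.9151128129727 F -1.116678990286204 t 5.95 q6 1.5742707318875158
bluec 144 [607.7 -83.6] -66.9
orange 24 [723.  -71.8] -16.9
orange 27 [626.2 109.5] 73.5
orange 28 [446.1  11.2] 163.5
phi -107.02022875263302 rad 140.8917311257682 d 14.49531489714711 z 99.11512469020133 F 0.582290422717789 t 6.0 q6 1.5712653030273027
```

carry_out --increments '[[[0.015,0.002,0,0,0,-0.04],[0.03,0.002,0,0,0,-0.08],[0.045,0.003,0,0,0,-0.12],[0.06,0.002,0,0,0,-0.16],[0.075,0.001,0,0,0,-0.2]]]'

```text
clock: 6.42
eef_pos: [556.6, -169.0, 98.7]
tcp_rot: [3.141, -0.0, -0.092]
contact_force: [-0.6, 0.6, 0.5]
opening: -0.005
```

carry_out --increments '[[[0.015,0.002,0,0,0,-0.04],[0.03,0.002,0,0,0,-0.08],[0.045,0.003,0,0,0,-0.12],[0.06,0.002,0,0,0,-0.16],[0.075,0.001,0,0,0,-0.2]]]'

```text
clock: 6.83
eef_pos: [586.4, -172.1, 98.7]
tcp_rot: [3.141, -0.0, 0.118]
contact_force: [-0.7, 0.2, -0.4]
opening: 0.003
```

carry_out --increments '[[[0.015,0.002,0,0,0,-0.04],[0.03,0.002,0,0,0,-0.08],[0.045,0.003,0,0,0,-0.12],[0.06,0.002,0,0,0,-0.16],[0.075,0.001,0,0,0,-0.2]]]'

```text
clock: 7.25
eef_pos: [616.2, -169.0, 98.6]
tcp_rot: [3.141, -0.0, 0.327]
contact_force: [-1.7, 0.6, -0.1]
opening: 0.006
```

Run:
```python
from h import *
fing(); f=grab("top","top3");o=scan(f)
for k in ("bluec","orange"):
    for x in o[k]: print(k,x[0],x[2].round(1),np.degrees(np.arctan2(*(x[2]-AX)[::-1])).round(1),np.hypot(*(x[2]-AX)).round(1))
```

```text
phi -71.24226095042107 rad 141.79032024409298 d 14.957263657507006 z 98.63713803612384 F -1.4658522278894974 t 7.25 q6 0.9736535756826823
bluec 140 [635.4 -59.4] -30.2 58.5
orange 27 [720.   18.6] 19.7 143.6
orange 21 [535.7 106.6] 109.8 145.1
```

carry_out --increments '[[[0.015,0.002,0,0,0,-0.04],[0.03,0.002,0,0,0,-0.08],[0.045,0.003,0,0,0,-0.12],[0.06,0.002,0,0,0,-0.16],[0.075,0.001,0,0,0,-0.2]]]'

```text
clock: 7.72
eef_pos: [644.6, -159.8, 98.6]
tcp_rot: [3.141, 0.0, 0.536]
contact_force: [-1.3, -0.5, 0.1]
opening: 0.002
```

carry_out --increments '[[[0.015,0.002,0,0,0,-0.04],[0.03,0.002,0,0,0,-0.08],[0.045,0.003,0,0,0,-0.12],[0.06,0.002,0,0,0,-0.16],[0.075,0.001,0,0,0,-0.2]]]'

```text
clock: 8.13
eef_pos: [670.6, -144.7, 98.5]
tcp_rot: [3.141, 0.0, 0.745]
contact_force: [-1.8, -0.5, 0.0]
opening: 0.001
```

carry_out --increments '[[[0.015,0.002,0,0,0,-0.04],[0.03,0.002,0,0,0,-0.08],[0.045,0.003,0,0,0,-0.12],[0.06,0.002,0,0,0,-0.16],[0.075,0.001,0,0,0,-0.2]]]'

```text
clock: 8.55
eef_pos: [692.9, -124.7, 98.5]
tcp_rot: [3.141, 0.0, 0.955]
contact_force: [-1.6, -1.6, -0.4]
opening: -0.001
```

carry_out --increments '[[[0.015,0.002,0,0,0,-0.04],[0.03,0.002,0,0,0,-0.08],[0.045,0.003,0,0,0,-0.12],[0.06,0.002,0,0,0,-0.16],[0.075,0.001,0,0,0,-0.2]]]'

```text
clock: 8.97
eef_pos: [710.5, -100.4, 98.6]
tcp_rot: [3.141, 0.0, 1.164]
contact_force: [-0.7, -0.8, 0.5]
opening: -0.002
```

```bash
cat >> h.py <<'E'
def rep(name):
    fing(); f=grab("top",name);o=scan(f)
    for k in ("bluec","orange"):
        for x in o[k]: print(k,x[0],x[2].round(1),np.degrees(np.arctan2(*(x[2]-AX)[::-1])).round(1),np.hypot(*(x[2]-AX)).round(1))
    return f
E
python3 -c "
from h import *
rep('top4')"
```

```text
phi -23.29659142402619 rad 143.36727981201082 d 15.078110493900816 z 98.55830592808377 F -0.9823043787300113 t 8.9667 q6 0.26435057096104525
bluec 63 [642.3  -1.4] 26.4 64.2
orange 29 [639.4 103.8] 67.8 144.5
orange 13 [ 526.  -172.5] -112.4 154.2
```

carry_out --increments '[[[0.015,0.002,0,0,0,-0.04],[0.03,0.003,0,0,0,-0.08],[0.045,0.004,0,0,0,-0.12],[0.06,0.003,0,0,0,-0.16],[0.075,0.002,0,0,0,-0.2]]]'

```text
clock: 9.43
eef_pos: [723.1, -73.4, 98.5]
tcp_rot: [3.141, 0.0, 1.373]
contact_force: [-2.5, -0.5, -0.1]
opening: 0.003
```

carry_out --increments '[[[0.015,0.002,0,0,0,-0.04],[0.03,0.003,0,0,0,-0.08],[0.045,0.004,0,0,0,-0.12],[0.06,0.003,0,0,0,-0.16],[0.075,0.002,0,0,0,-0.2]]]'

```text
clock: 9.85
eef_pos: [729.8, -44.1, 98.5]
tcp_rot: [3.141, 0.0, 1.582]
contact_force: [-1.1, -1.2, -0.6]
opening: 0.001
```

carry_out --increments '[[[0.015,0.002,0,0,0,-0.04],[0.03,0.003,0,0,0,-0.08],[0.045,0.004,0,0,0,-0.12],[0.06,0.003,0,0,0,-0.16],[0.075,0.002,0,0,0,-0.2]]]'

```text
clock: 10.27
eef_pos: [730.2, -14.1, 98.5]
tcp_rot: [3.141, 0.0, 1.792]
contact_force: [0.5, -0.4, -0.5]
opening: -0.004
```

carry_out --increments '[[[0.015,0.002,0,0,0,-0.04],[0.03,0.003,0,0,0,-0.08],[0.045,0.004,0,0,0,-0.12],[0.06,0.003,0,0,0,-0.16],[0.075,0.002,0,0,0,-0.2]]]'

```text
clock: 10.68
eef_pos: [724.5, 15.3, 98.5]
tcp_rot: [3.141, 0.001, 2.001]
contact_force: [0.2, -1.5, -0.7]
opening: 0.001
```

```bash
python3 -c "
from h import *
f=rep('top5'); cv2.imwrite('pics/top5c.png',cv2.resize(f['img'][120:250,170:330,::-1],None,fx=4,fy=4))
f=grab('side'); cv2.imwrite('pics/side5c.png',cv2.resize(f['img'][110:260,170:350,::-1],None,fx=4,fy=4))"
```

```text
phi 24.662277830637294 rad 145.81568068771128 d 17.1784601097756 z 98.51276718868189 F -1.417741556563731 t 10.6833 q6 -0.4110097569736225
orange 21 [ 644.7 -160.1] -65.3 143.3
orange 24 [453.  -90.6] -155.3 145.1
```

View pics/top5c.png

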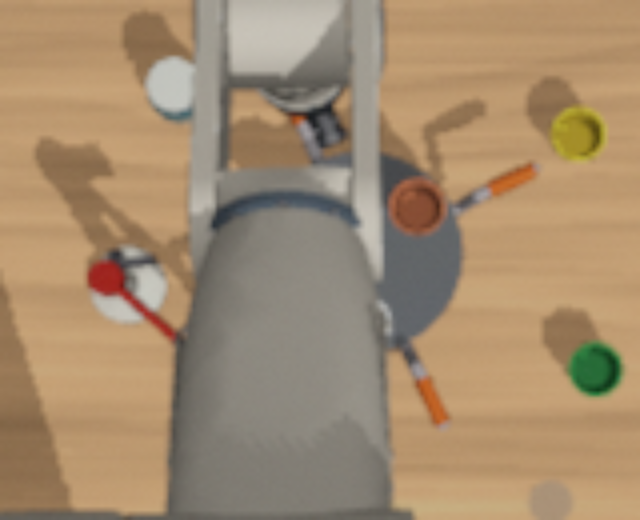

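View pics/side5c.png

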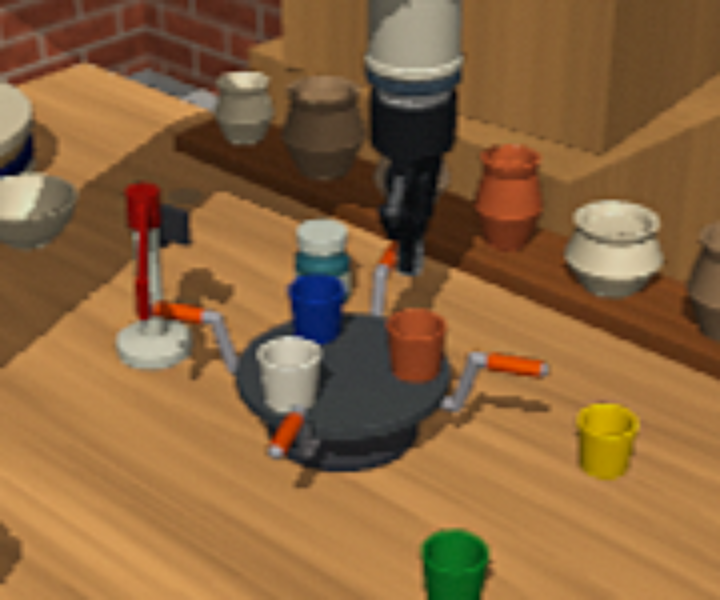

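carry_out --increments '[[[0.015,0.001,0,0,0,-0.04],[0.03,0.001,0,0,0,-0.08],[0.045,0.001,0,0,0,-0.12],[0.06,0.0,0,0,0,-0.16],[0.075,-0.002,0,0,0,-0.2]]]'

```text
clock: 11.2
eef_pos: [711.7, 42.1, 98.6]
tcp_rot: [3.14, 0.001, 2.21]
contact_force: [0.7, -0.6, 0.1]
opening: 0.001
```

carry_out --increments '[[[0.015,0.001,0,0,0,-0.04],[0.03,0.001,0,0,0,-0.08],[0.045,0.001,0,0,0,-0.12],[0.058,0.0,0,0,0,-0.16],[0.07,-0.002,0,0,0,-0.2]]]'

```text
clock: 11.62
eef_pos: [694.3, 64.2, 98.6]
tcp_rot: [3.141, 0.001, 2.419]
contact_force: [2.5, -0.2, 0.6]
opening: 0.002
```

```bash
python3 -c "
from h import *
f=rep('top6'); cv2.imwrite('pics/top6c.png',cv2.resize(f['img'][120:250,170:330,::-1],None,fx=4,fy=4))
f=grab('side'); 
for x in scan(f)['bluec']: print(x)
for x in scan(f)['orange']: print(x)
cv2.imwrite('pics/side6c.png',cv2.resize(f['img'][110:260,170:350,::-1],None,fx=4,fy=4))"
```

```text
phi 48.62127709718678 rad 143.02327499071484 d 19.964013555046577 z 98.64736665891432 F -2.0517942048377487 t 11.6167 q6 -0.7584168088666695
orange 24 [ 689.8 -126.6] -42.6 142.7
orange 28 [ 487.4 -136.3] -132.5 144.3
(np.int32(184), array([242.90217391, 188.32608696]), array([586.77770823,  27.6178799 ]))
(np.int32(12), array([251.5       , 172.08333333]), array([686.6346085 ,  81.97153954]))
(np.int32(49), array([298.36734694, 191.46938776]), array([ 693.42414377, -126.20166114]))
(np.int32(44), array([210.65909091, 196.29545455]), array([476.25574238,  66.38555129]))
(np.int32(29), array([259.55172414, 218.34482759]), array([ 492.30566464, -134.9204291 ]))
```

View pics/top6c.png

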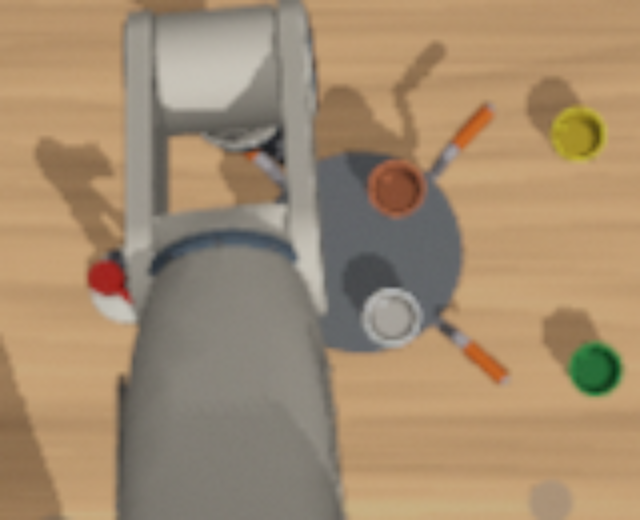

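View pics/side6c.png

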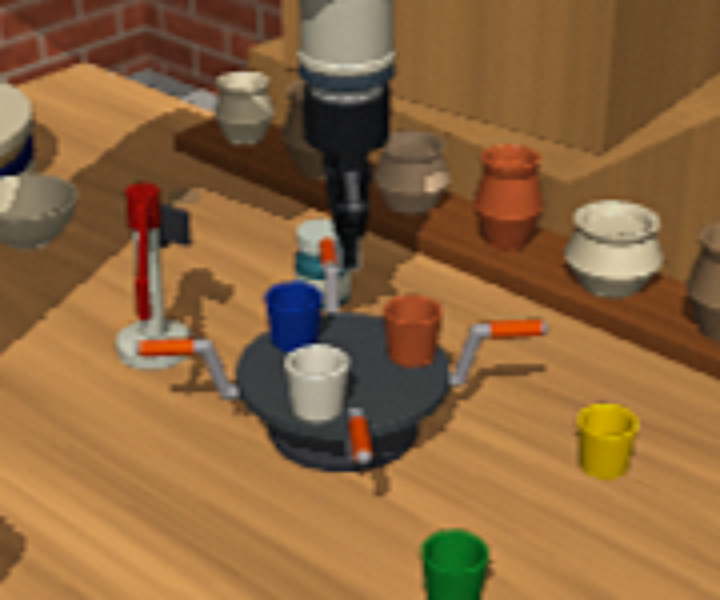

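carry_out --increments '[[[0.013,0.001,0,0,0,-0.035],[0.026,0.001,0,0,0,-0.07],[0.039,0.001,0,0,0,-0.105],[0.05,0.0,0,0,0,-0.135],[0.058,0.0,0,0,0,-0.155]]]'

```text
clock: 12.13
eef_pos: [676.7, 79.4, 98.4]
tcp_rot: [3.141, 0.001, 2.581]
contact_force: [0.6, -0.7, 1.1]
opening: 0.001
```

```bash
python3 -c "
from h import *
f=rep('top7')
f=grab('side'); 
for x in scan(f)['bluec']: print(x)
for x in scan(f)['orange']: print(x)
fing()"
```

```text
phi 57.900392960454354 rad 141.4360334962069 d 19.74094120396341 z 98.41399791737497 F -0.8578783278239672 t 12.1333 q6 -0.8957541386915141
bluec 29 [579.6  12.1] 97.0 42.3
orange 27 [ 706.1 -109.6] -33.3 145.1
orange 29 [ 506.6 -149.7] -123.1 143.0
(np.int32(195), array([241.23076923, 189.61538462]), array([576.91093343,  25.81573231]))
(np.int32(17), array([245.        , 172.64705882]), array([667.64021806,  96.41094284]))
(np.int32(43), array([296.72093023, 187.97674419]), array([ 707.76945671, -108.25271683]))
(np.int32(43), array([212.18604651, 199.97674419]), array([464.74217953,  45.93541725]))
(np.int32(6), array([271.5, 199. ]), array([597.77492202, -90.82286798]))
(np.int32(30), array([266.73333333, 217.63333333]), array([ 509.52578088, -148.29057838]))
phi 57.90030157904138 rad 141.37744886695143 d 19.27692990218315 z 98.23062077293962 F 0.10651371134685347 t 12.2333 q6 -0.895533061840954
```

```bash
python3 -c "
from h import *
p=sense()['eef_pos']; a=arc(57.9,34,142,98.5); b=a[:2]+(185.,a[3])
w=line(tuple(p)+(147.9,),a,2)+line(a,b,3)
plan(w)
plan(line(b,(425,150,235,140),10),pose=(np.array(b[:3]),rpy2R([np.pi,0,np.radians(b[3])])))"
```

```text
[[-0.018, 0.001, 0.0, 0.0, 0.0, 0.0], [-0.037, 0.002, -0.001, 0.0, 0.0, 0.0], [-0.037, 0.002, -0.073, 0.0, 0.0, 0.0], [-0.037, 0.002, -0.145, 0.0, 0.0, 0.0], [-0.037, 0.002, -0.217, 0.0, 0.0, 0.0]]
[[0.066, -0.019, -0.013, 0.0, 0.0, 0.013], [0.132, -0.037, -0.025, 0.0, 0.0, 0.026], [0.199, -0.056, -0.038, 0.0, 0.0, 0.04], [0.265, -0.075, -0.05, 0.0, 0.0, 0.053], [0.331, -0.093, -0.063, 0.0, 0.0, 0.066]]
[[0.065, -0.023, -0.013, 0.0, 0.0, 0.013], [0.13, -0.046, -0.025, 0.0, 0.0, 0.026], [0.194, -0.069, -0.038, 0.0, 0.0, 0.039], [0.259, -0.093, -0.05, 0.0, 0.0, 0.053], [0.324, -0.116, -0.063, 0.0, 0.0, 0.066]]
```

carry_out --increments '[[[-0.018,0,0,0,0,0],[-0.037,0,0,0,0,0],[-0.037,0,-0.073,0,0,0],[-0.037,0,-0.145,0,0,0],[-0.037,0,-0.22,0,0,0]]]'

```text
clock: 12.65
eef_pos: [689.4, 71.0, 186.4]
tcp_rot: [-3.141, -0.001, 2.581]
contact_force: [0.9, -0.2, -0.9]
opening: -0.0
```

carry_out --increments '[[[0.066,-0.019,-0.02,0,0,0.013],[0.132,-0.037,-0.04,0,0,0.026],[0.199,-0.056,-0.05,0,0,0.04],[0.265,-0.075,-0.055,0,0,0.053],[0.331,-0.093,-0.063,0,0,0.066]]]'

```text
clock: 13.07
eef_pos: [556.6, 110.2, 211.6]
tcp_rot: [3.141, 0.0, 2.511]
contact_force: [-0.1, 0.1, -0.7]
opening: 0.005
```

carry_out --increments '[[[0.065,-0.023,-0.013,0,0,0.013],[0.13,-0.046,-0.025,0,0,0.026],[0.194,-0.069,-0.038,0,0,0.039],[0.259,-0.093,-0.05,0,0,0.053],[0.324,-0.116,-0.063,0,0,0.066]]]'

```text
clock: 13.48
eef_pos: [424.5, 149.0, 237.0]
tcp_rot: [3.141, 0.0, 2.442]
contact_force: [0.6, 1.9, 0.3]
opening: 0.001
```

```bash
python3 -c "
from h import *
f=rep('top8'); cv2.imwrite('pics/top8c.png',cv2.resize(f['img'][120:250,170:330,::-1],None,fx=4,fy=4))
print(sense()['eef_pos'])
f=grab('side'); 
for x in scan(f)['bluec']: print(x)
for x in scan(f)['orange']: print(x)"
```

```text
phi 49.929615111518785 rad 33.68343693484201 d -237.81396678907532 z 236.95229666681715 F 0.7649998903319665 t 13.4833 q6 -0.5371494956491464
bluec 144 [578.1  27.8] 96.6 58.1
orange 27 [ 705.7 -108.5] -33.0 144.2
orange 25 [663.2  91.3] 57.1 144.4
orange 26 [ 506.6 -151. ] -122.9 144.2
orange 27 [463.5  48.4] 147.2 144.4
[420.25027816 149.45662417 237.25154236]
(np.int32(196), array([241.26020408, 189.62755102]), array([576.92119526,  25.68630641]))
(np.int32(18), array([244.88888889, 172.61111111]), array([667.56413659,  96.89854197]))
(np.int32(43), array([296.72093023, 187.97674419]), array([ 707.76945671, -108.25271683]))
(np.int32(43), array([212.18604651, 199.97674419]), array([464.74217953,  45.93541725]))
(np.int32(6), array([271.5, 199. ]), array([597.77492202, -90.82286798]))
(np.int32(29), array([266.68965517, 217.68965517]), array([ 509.21916874, -148.38719027]))
```

View pics/top8c.png

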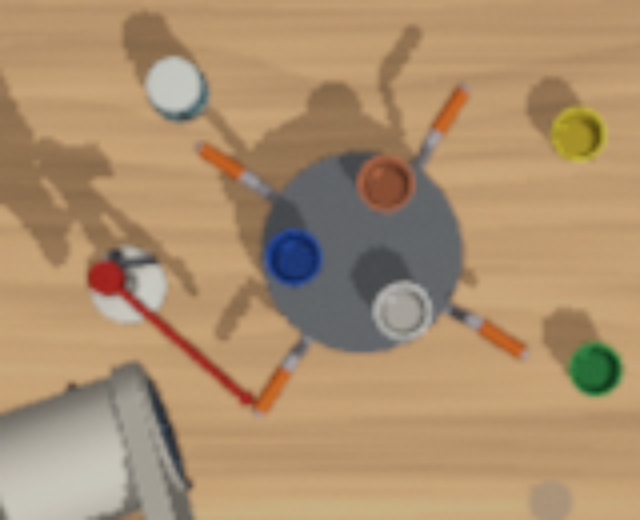

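```bash
cat > fit.py <<'E'
from h import *
S=6
def render(f,polys,box):
    x0,y0,x1,y1=box; im=np.zeros(((y1-y0)*S,(x1-x0)*S),np.uint8)
    for P in polys:
        h=cv2.convexHull(((proj(f,P)-[x0,y0]+.5)*S-.5).astype(np.float32)*16)
        cv2.fillConvexPoly(im,np.round(h).astype(np.int32),255,shift=4)
    a=cv2.resize(im,(x1-x0,y1-y0),interpolation=cv2.INTER_AREA)/255.
    return cv2.GaussianBlur(a,(0,0),0.5)
def fitmodel(f,sig,polysf,q0,box,step):
    x0,y0,x1,y1=box; D=sig[y0:y1,x0:x1]
    from scipy.optimize import minimize
    def c(p):
        q=q0+p*step; return ((render(f,polysf(q),box)*1.0-D)**2).sum()
    s=minimize(c,np.zeros(len(q0)),method="Nelder-Mead",options=dict(initial_simplex=np.vstack([np.zeros(len(q0)),np.eye(len(q0))]),xatol=.01,fatol=1e-3,maxiter=800))
    return q0+s.x*step,s.fun
def redsig(f):
    i=f["img"].astype(float); s=(i[...,0]-1.0*i[...,1])/ (i.sum(2)+1); return np.clip((s-.12)/(.62-.12),0,1)
def bluesig(f):
    i=f["img"].astype(float); s=(i[...,2]-i[...,0])/(i.sum(2)+1); return np.clip((s-.04)/(.45-.04),0,1)
def bar(px,py,th,z0,z1,L,w=4):
    u=np.array([np.cos(th),np.sin(th)]); n=np.array([-u[1],u[0]]); p=np.array([px,py])
    c=[p+w*n,p-w*n,p+L*u-w*n,p+L*u+w*n]; return np.array([[*k,z] for k in c for z in(z0,z1)])
def gauge(f,th0,L=159):
    pp=lambda q:[np.vstack([ring(q[0],q[1],165,q[3]),ring(q[0],q[1],132,q[3])]),bar(q[0],q[1],q[2],136,160,L)]
    P=proj(f,[[557,181,165],[557+155*np.cos(th0),181+155*np.sin(th0),150]]); lo=np.floor(P.min(0)-10).astype(int);hi=np.ceil(P.max(0)+8).astype(int)
    return fitmodel(f,redsig(f),pp,np.array([557.,181.,th0,14.]),(*lo,*hi),np.array([3,3,.05,2.]))
def cup(f,x,y):
    pp=lambda q:[np.vstack([ring(q[0],q[1],107,q[2]),ring(q[0],q[1],62,q[2]*.8)])]
    P=proj(f,[[x,y,90]])[0].astype(int); 
    return fitmodel(f,bluesig(f),pp,np.array([x,y,25.]),(P[0]-16,P[1]-16,P[0]+17,P[1]+17),np.array([3,3,1.5]))
E
python3 - <<'E'
from fit import *
print(sense()["clock"])
for n in("top","side"):
    f=grab(n)
    i=f["img"]; p=proj(f,[[578,28,100]])[0].astype(int); print(bluesig(f)[p[1]-8:p[1]+9:2,p[0]-12:p[0]+13:2].round(1)) if n=="top" else 0
    g=gauge(f,np.radians(-131)); c=cup(f,578.,27.); print(n,"gauge",g,np.degrees(g[0][2]),"cup",c)
    for nm,Q in (("axTop",AX),):
        d=g[0][:2]-Q; b=c[0][:2]-Q; print("dist",np.hypot(*d),"piv ang",np.degrees(np.arctan2(d[1],d[0])),"cup ang",np.degrees(np.arctan2(b[1],b[0])),np.hypot(*b))
E
```

```text
13.5833
[[0.  0.  0.  0.  0.  0.  0.  0.  0.  0.  0.  0.  0. ]
 [0.  0.  0.  0.  0.  0.1 0.6 0.6 0.3 0.  0.  0.  0. ]
 [0.  0.  0.  0.  0.6 1.  1.  1.  1.  0.5 0.  0.  0. ]
 [0.  0.  0.  0.3 1.  1.  1.  1.  1.  1.  0.1 0.  0. ]
 [0.  0.  0.  0.5 1.  1.  0.9 1.  0.9 1.  0.4 0.  0. ]
 [0.  0.  0.  0.4 1.  0.9 0.9 1.  0.9 1.  0.4 0.  0. ]
 [0.  0.  0.  0.2 1.  1.  1.  0.9 0.9 1.  0.1 0.  0. ]
 [0.  0.  0.  0.  0.3 0.9 1.  1.  1.  0.3 0.  0.  0. ]
 [0.  0.  0.  0.  0.  0.1 0.3 0.4 0.1 0.  0.  0.  0. ]]
top gauge (array([558.71240865, 183.21501385,  -2.27892257,  11.15420824]), np.float64(36.35405773497546)) -130.57264493736014 cup (array([578.32182295,  27.93032655,  23.9974086 ]), np.float64(0.6446279934779249))
dist 214.70577903872245 piv ang 96.97890536415854 cup ang 96.391650383787 58.19203937325441
side gauge (array([557.7611854 , 181.57645533,  -2.28521937,  13.74318015]), np.float64(12.676604540012384)) -130.93342497506114 cup (array([577.19705835,  25.48304818,  22.86799783]), np.float64(21.564334774765058))
dist 213.1980034028233 piv ang 97.2861534546144 cup ang 97.81666109641327 55.90247532711092
```

```bash
cat >> h.py <<'E'
PV=np.array([558.,182.])
def g(th,d=15,rad=100,z=162):
    a=np.radians(th); u=np.array([np.cos(a),np.sin(a)]); t=np.array([-u[1],u[0]])
    return tuple(PV+rad*u-d*t)+(z,th+270)
E
python3 -c "
from h import *
s=sense();print(s['eef_pos'],s['tcp_rot'])
a=g(-130.7,35)
w=line(tuple(s['eef_pos'])+(139.9,),a[:2]+(215.,a[3]),2)+line(a[:2]+(215.,a[3]),a,3)
plan(w)
q=lambda t:(np.array(t[:3]),rpy2R([np.pi,0,np.radians(t[3])]))
plan([g(-130.7,d) for d in (31,27,23,19,16)],pose=q(a))
plan([g(-130.7+2*k,16) for k in range(1,6)],pose=q(g(-130.7,16)))
"
```

```text
[425.68067544 149.15794367 237.21436782] [3.14008126e+00 1.20148803e-03 2.44486537e+00]
[[-0.055, 0.013, 0.028, 0.001, 0.001, 0.008], [-0.11, 0.026, 0.056, 0.001, 0.001, 0.013], [-0.11, 0.026, 0.1, 0.001, 0.001, 0.013], [-0.11, 0.026, 0.144, 0.001, 0.001, 0.013], [-0.11, 0.026, 0.188, 0.001, 0.001, 0.013]]
[[-0.01, 0.0, 0.0, 0.0, 0.0, 0.0], [-0.02, 0.0, 0.0, 0.0, 0.0, 0.0], [-0.03, 0.0, 0.0, 0.0, 0.0, 0.0], [-0.04, 0.0, 0.0, 0.0, 0.0, 0.0], [-0.048, 0.0, 0.0, 0.0, 0.0, 0.0]]
[[-0.009, -0.001, 0.0, 0.0, 0.0, -0.033], [-0.018, -0.002, 0.0, 0.0, 0.0, -0.067], [-0.026, -0.003, 0.0, 0.0, 0.0, -0.1], [-0.035, -0.003, 0.0, 0.0, 0.0, -0.133], [-0.044, -0.003, 0.0, 0.0, 0.0, -0.167]]
```

carry_out --increments '[[[-0.055,0.013,0.028,0,0,0.008],[-0.11,0.026,0.056,0,0,0.013],[-0.11,0.026,0.1,0,0,0.013],[-0.11,0.026,0.144,0,0,0.013],[-0.11,0.026,0.188,0,0,0.013]]]'

```text
clock: 14.1
eef_pos: [467.2, 128.1, 160.3]
tcp_rot: [3.141, 0.001, 2.429]
contact_force: [-0.1, 0.2, 0.1]
opening: -0.001
```

carry_out --increments '[[[-0.01,0,0,0,0,0],[-0.02,0,0,0,0,0],[-0.03,0,0,0,0,0],[-0.04,0,0,0,0,0],[-0.048,0,0,0,0,0]]]'

```text
clock: 14.52
eef_pos: [481.2, 116.0, 162.3]
tcp_rot: [3.14, 0.001, 2.431]
contact_force: [-1.9, 0.2, 0.6]
opening: -0.001
```

```bash
python3 -c "
from h import *
s=sense();print(s['eef_pos'],s['tcp_rot'],g(-130.7,16))
f=grab('side'); cv2.imwrite('pics/side9c.png',cv2.resize(f['img'][110:260,170:350,::-1],None,fx=4,fy=4))"
```

```text
[481.15822428 115.98619344 162.32886086] [3.13999910e+00 1.23837948e-03 2.43081544e+00] (np.float64(480.66001023779836), np.float64(116.62014084152102), 162, 139.3)
```

View pics/side9c.png

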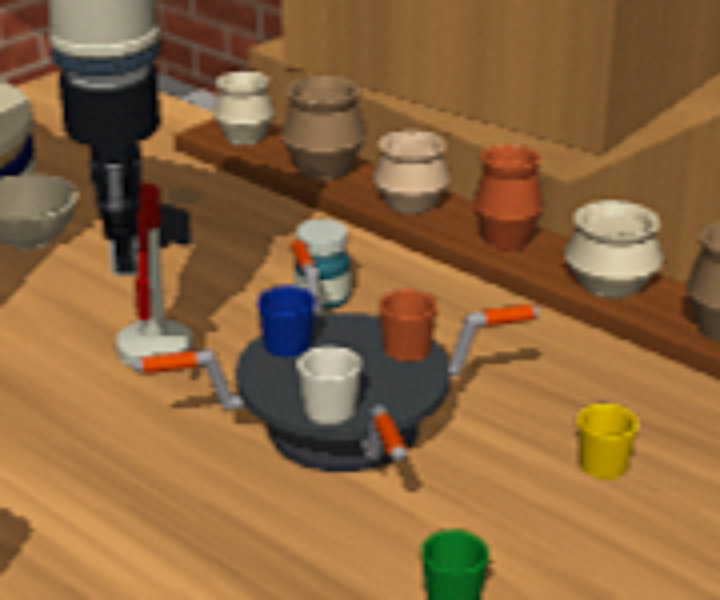

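carry_out --increments '[[[-0.009,-0.001,0,0,0,-0.033],[-0.018,-0.002,0,0,0,-0.067],[-0.026,-0.003,0,0,0,-0.1],[-0.035,-0.003,0,0,0,-0.133],[-0.044,-0.003,0,0,0,-0.167]]]'

```text
clock: 14.98
eef_pos: [492.6, 103.8, 161.9]
tcp_rot: [3.141, 0.0, 2.608]
contact_force: [-0.1, 0.7, 0.5]
opening: 0.001
```

carry_out --increments '[[[-0.009,-0.001,0,0,0,-0.033],[-0.018,-0.002,0,0,0,-0.067],[-0.026,-0.003,0,0,0,-0.1],[-0.035,-0.003,0,0,0,-0.133],[-0.044,-0.003,0,0,0,-0.167]]]'

```text
clock: 15.4
eef_pos: [507.2, 93.7, 161.9]
tcp_rot: [3.141, 0.001, 2.783]
contact_force: [-1.1, -0.9, 0.8]
opening: 0.001
```

carry_out --increments '[[[-0.009,-0.001,0,0,0,-0.033],[-0.018,-0.002,0,0,0,-0.067],[-0.026,-0.003,0,0,0,-0.1],[-0.035,-0.003,0,0,0,-0.133],[-0.044,-0.003,0,0,0,-0.167]]]'

```text
clock: 15.82
eef_pos: [523.2, 86.4, 161.8]
tcp_rot: [3.142, 0.0, 2.958]
contact_force: [0.1, -0.3, 0.2]
opening: 0.005
```

```bash
python3 -c "
from h import *
s=sense();print(s['eef_pos'],s['tcp_rot'],s['contact_force'],g(-100.7,16))
plan([g(-100.7+1.5*k,16) for k in range(1,6)])
f=grab('side'); cv2.imwrite('pics/side10c.png',cv2.resize(f['img'][110:260,170:350,::-1],None,fx=4,fy=4))"
```

```text
[523.15179765  86.39438878 161.8446366 ] [3.14150394e+00 4.39675400e-04 2.95756846e+00] [ 0.09972306 -0.30025816  0.15035285] (np.float64(523.7115337167445), np.float64(86.70938619180772), 162, 169.3)
[[-0.008, 0.0, 0.0, 0.0, 0.0, -0.022], [-0.014, -0.001, 0.0, 0.0, 0.0, -0.047], [-0.021, -0.001, 0.0, 0.0, 0.0, -0.072], [-0.028, -0.002, 0.0, 0.0, 0.0, -0.097], [-0.034, -0.002, 0.0, 0.0, 0.0, -0.122]]
```

View pics/side10c.png

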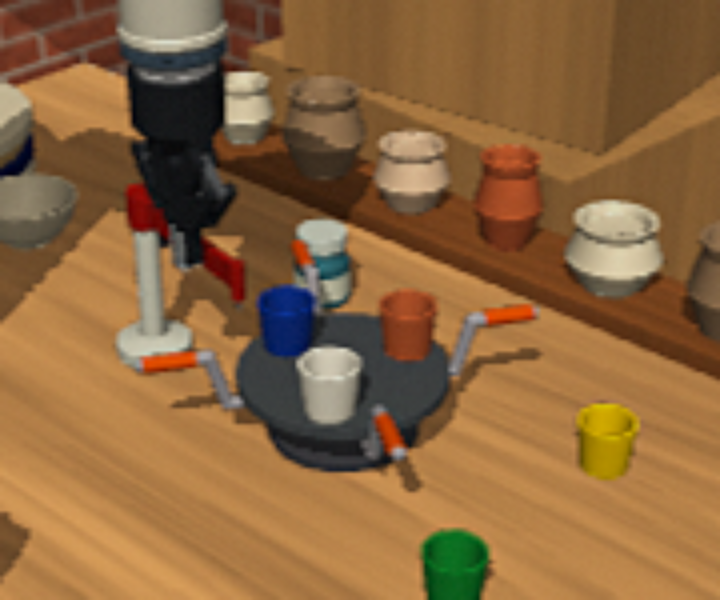

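carry_out --increments '[[[-0.007,0,0,0,0,-0.022],[-0.014,-0.001,0,0,0,-0.047],[-0.021,-0.001,0,0,0,-0.072],[-0.028,-0.002,0,0,0,-0.097],[-0.034,-0.002,0,0,0,-0.122]]]'

```text
clock: 16.28
eef_pos: [536.3, 83.2, 161.6]
tcp_rot: [3.142, 0.0, 3.085]
contact_force: [0.1, -0.8, -0.9]
opening: 0.002
```

carry_out --increments '[[[-0.006,0,0,0,0,-0.022],[-0.012,-0.001,0,0,0,-0.044],[-0.018,-0.001,0,0,0,-0.065],[-0.023,-0.002,0,0,0,-0.085],[-0.027,-0.002,0,0,0,-0.1]]]'

```text
clock: 16.7
eef_pos: [547.1, 81.8, 161.3]
tcp_rot: [3.142, 0.0, -3.093]
contact_force: [-1.5, 0.5, 1.1]
opening: -0.001
```

```bash
python3 -c "
from h import *
s=sense();print(s['eef_pos'],s['tcp_rot'],s['contact_force'])
for t in (-88,-86,-84,-83,-82): print(t,g(t,14),g(t,16))
"
```

```text
[547.11261325  81.79296583 161.31987667] [ 3.14157186e+00  8.21025185e-05 -3.09307567e+00] [-1.53184739  0.45773795  1.13503715]
-88 (np.float64(547.4984780919827), np.float64(81.57232434425542), 162, 182) (np.float64(545.4996964379445), np.float64(81.50252535085042), 162, 182)
-86 (np.float64(551.009750670775), np.float64(81.26700434159983), 162, 184) (np.float64(549.0146225702554), np.float64(81.12749139411157), 162, 184)
-84 (np.float64(554.5295397916095), np.float64(81.08441197742552), 162, 186) (np.float64(552.540496000873), np.float64(80.8753550508902), 162, 186)
-83 (np.float64(556.2912882175362), np.float64(81.03921402819573), 162, 187) (np.float64(554.3061959142536), np.float64(80.79547534138544), 162, 187)
-82 (np.float64(558.0535571336245), np.float64(81.02476971240205), 162, 188) (np.float64(556.0730209961414), np.float64(80.74642351048192), 162, 188)
```

carry_out --increments '[[[-0.003,0,0,0,0,-0.01],[-0.006,0,0,0,0,-0.02],[-0.009,0,0,0,0,-0.03],[-0.012,0,0,0,0,-0.04],[-0.015,0,0,0,0,-0.05]]]'

```text
clock: 17.12
eef_pos: [552.9, 82.1, 161.2]
tcp_rot: [-3.142, -0.0, -3.041]
contact_force: [0.2, -0.4, -0.4]
opening: 0.001
```

carry_out --increments '[[[-0.002,0,0,0,0,-0.006],[-0.004,0,0,0,0,-0.012],[-0.006,0,0,0,0,-0.018],[-0.008,0,0,0,0,-0.024],[-0.008,0,0,0,0,-0.024]]]'

```text
clock: 17.53
eef_pos: [555.7, 82.4, 161.2]
tcp_rot: [-3.142, -0.001, -3.017]
contact_force: [-1.9, -1.3, 1.7]
opening: 0.001
```

carry_out --increments '[[[-0.002,0,0,0,0,0],[-0.004,0,0,0,0,0],[-0.005,0,0,0,0,0],[-0.005,0,0,0,0,0]]]'

```text
clock: 17.87
eef_pos: [555.9, 82.4, 161.1]
tcp_rot: [-3.142, -0.005, -3.018]
contact_force: [-9.4, -2.1, 8.3]
opening: -0.002
```

Run:
```python
from fit import *
f=grab("side"); cv2.imwrite('pics/side11c.png',cv2.resize(f['img'][130:230,180:300,::-1],None,fx=6,fy=6))
f=grab("top"); cv2.imwrite('pics/top11c.png',cv2.resize(f['img'][130:230,170:290,::-1],None,fx=6,fy=6))
```

```text
(no output)
```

View pics/side11c.png

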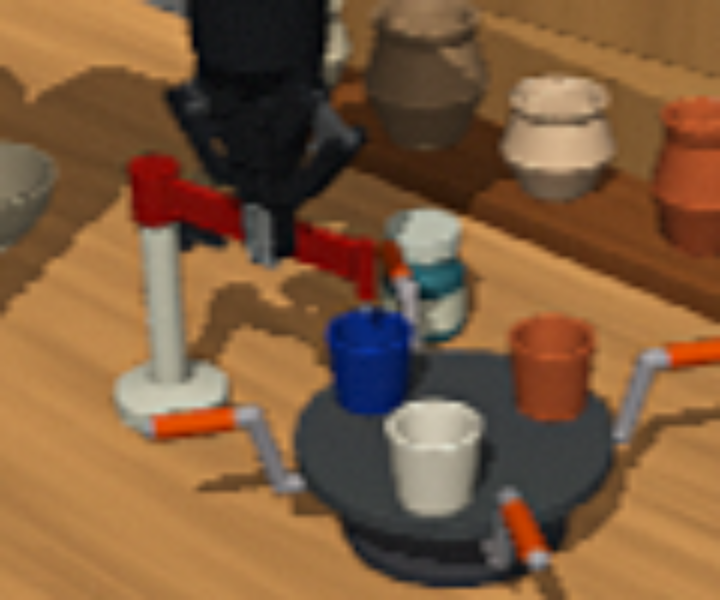

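View pics/top11c.png

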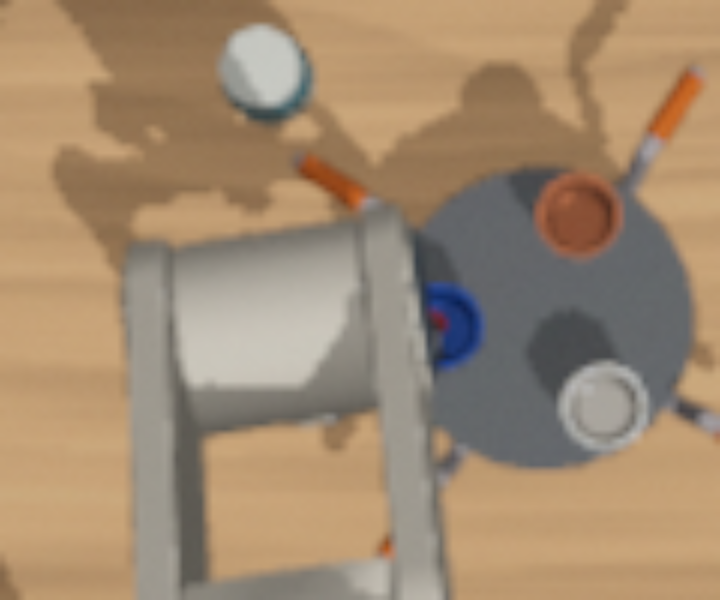

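Force rose to about 9.6 N while the TCP stopped at x≈556, so the pointer is on its stop. Backing off.

carry_out --increments '[[[0.006,0,0,0,0,0],[0.015,0,0,0,0,0],[0.03,0,0,0,0,0],[0.06,0,0,0,0,0],[0.12,0,0,0,0,0]]]'

```text
clock: 18.38
eef_pos: [512.0, 77.0, 161.6]
tcp_rot: [3.141, 0.003, -3.017]
contact_force: [-0.2, -0.2, 0.2]
opening: 0.002
```

carry_out --increments '[[[0.06,0,-0.05,0,0,0],[0.12,0,-0.12,0,0,0],[0.2,0,-0.2,0,0,0],[0.27,0,-0.25,0,0,0],[0.3,0,-0.25,0,0,0]]]'

```text
clock: 18.8
eef_pos: [389.9, 61.7, 264.7]
tcp_rot: [3.141, 0.005, -3.017]
contact_force: [0.9, 0.5, 0.3]
opening: -0.001
```

Run:
```python
from fit import *
print(sense()["eef_pos"],sense()["contact_force"])
fs=grab("side","side12"); cv2.imwrite('pics/side12c.png',cv2.resize(fs['img'][130:230,180:300,::-1],None,fx=6,fy=6))
f=rep("top12"); cv2.imwrite('pics/top12c.png',cv2.resize(f['img'][130:230,170:290,::-1],None,fx=6,fy=6))
for n,F in (("top",f),("side",fs)):
    G=gauge(F,np.radians(-83)); print(n,G,np.degrees(G[0][2])); th=G[0][2]; print("needle",G[0][:2]+155*np.array([np.cos(th),np.sin(th)]))
    c=cup(F,578.,27.5); print("cup",c)
    for t in("needle","cup_blue","pointer_push","pivot"): print(t,[(np.round(d["point"]).tolist(),round(d["confidence"],2)) for d in nets.tip_of(t,n)])
```

```text
[389.91482428  61.70296676 264.6555309 ] [0.90693183 0.50126212 0.25540114]
phi -262.88197918606056 rad 115.0355645511108 d -183.41935547290166 z 262.8327702967219 F 2.062940705081972 t 18.85 q6 -1.5419204471933576
bluec 111 [577.8  25.3] 97.2 55.6
orange 26 [ 706.1 -108.9] -33.1 144.8
orange 27 [663.3  91.4] 57.1 144.5
orange 27 [ 505.8 -152.4] -122.8 145.8
orange 24 [464.3  47.8] 147.2 143.4
top (array([559.37964741, 183.14037816,  -1.45417983,  11.86268017]), np.float64(27.640166374116184)) -83.31836683976678
needle [577.41426298  29.19313836]
cup (array([578.40962449,  27.4162719 ,  23.68698834]), np.float64(29.677959723017487))
needle [([578.0, 32.0, 114.0], 0.54), ([618.0, 448.0, 2.0], 0.47)]
cup_blue [([579.0, 26.0, 64.0], 0.6), ([477.0, -239.0, 0.0], 0.51)]
pointer_push [([570.0, 85.0, 149.0], 0.52)]
pivot [([557.0, 184.0, 147.0], 0.55)]
side (array([558.22640136, 182.10594461,  -1.44680025,  12.93082162]), np.float64(42.474405473989265)) -82.89554784387846
needle [577.39658209  28.29598339]
cup (array([576.99085054,  25.25265783,  22.94241893]), np.float64(21.903640051390553))
needle []
cup_blue [([481.0, -235.0, -2.0], 0.58), ([686.0, -227.0, -2.0], 0.54), ([574.0, 26.0, 63.0], 0.53)]
pointer_push [([570.0, 82.0, 148.0], 0.83)]
pivot [([557.0, 184.0, 148.0], 0.91)]
```

View pics/top12c.png

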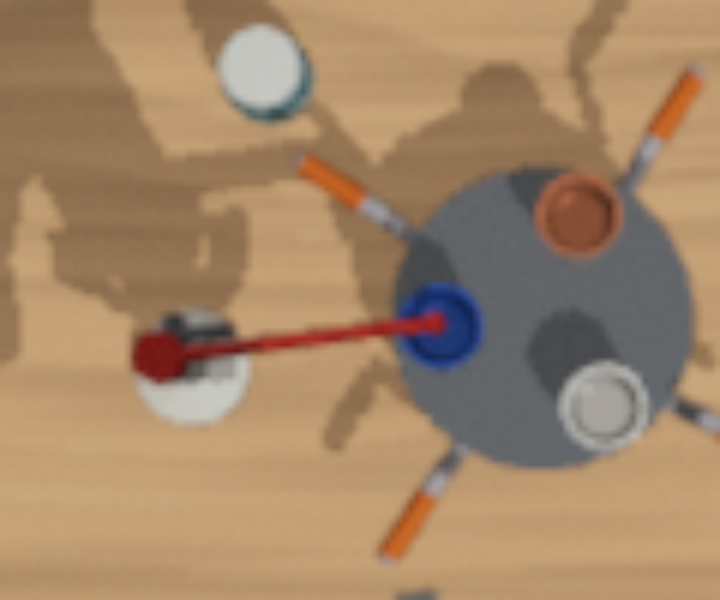

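View pics/side12c.png

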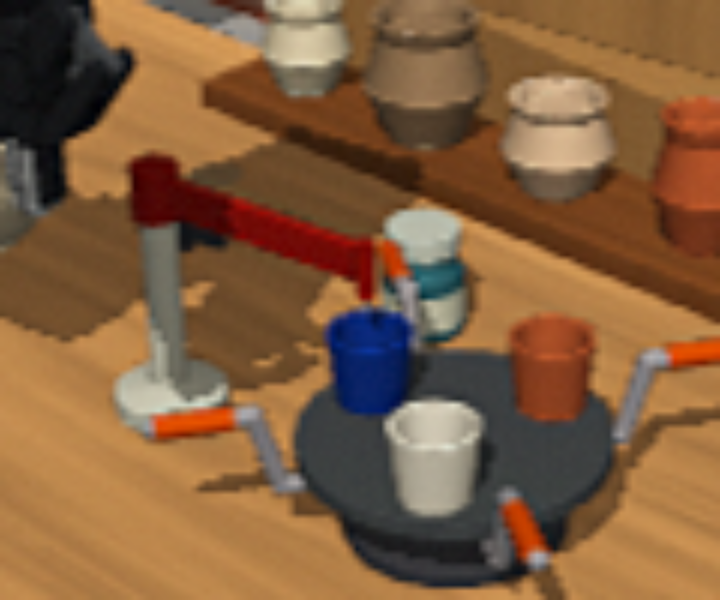

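carry_out --increments '[[[0,0,0,0,0,0],[0,0,0,0,0,0],[0,0,0,0,0,0]]]'

```text
clock: 19.55
eef_pos: [391.4, 61.8, 261.1]
tcp_rot: [-3.142, -0.0, -3.017]
contact_force: [-0.2, -0.8, -0.0]
opening: -0.001
```

```bash
python3 -c "
from rig import r,sense
print(sense()['clock'],sense()['contact_force']); print(r.sign_off())"
```

```text
19.55 [-0.18950834 -0.80899486 -0.00128127]
the job is handed in; nothing more can be done
None
```

The blue cup now stands under the gauge needle, the red pointer is against its stop, and the job is handed in at 19.6 s.

I used the closed gripper as one fingertip. It pushed one orange-sleeved arm about 176° counterclockwise. It then swung the pointer in until it was blocked, when the force rose from about 2 N to about 10 N. After that I backed the arm away.

**Needle over cup:** In the last pictures the top camera puts the needle at about (577, 29) mm and the middle of the blue cup at about (578, 27) mm. The side camera gives (577, 28) and (577, 25).
- The remaining 2–3 mm is almost all along the line from the wheel's axis. It comes from where the cup stands on the disc, so turning the wheel would not remove it.

**Pointer angle:** The top fit has the blade pointing from the pivot at the wheel's axis to within about 0.2°, as expected at the stop.

**Everything else:** All three cups are upright on the wheel. The final close-ups show nothing out of place around the wheel and gauge. I did not measure the bystanders further out (jug, bowl, brush and rib) afterwards.

**Disagreement between checks:** The networks gave a few wrong detections, for example the green and yellow cups reported as the blue one. I ignored those.

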